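# Open the top half of the deburring booth's split door and load a block

## Robot

A 6-joint arm with a two-finger parallel gripper is mounted at the origin on a cart in front of the work surface, level with it; the furniture and walls round the work are solid. World frame = base frame: x ahead of the robot, y to its left, z up, the work surface at z = 0. Lengths are in m, angles in rad, forces in N, time in s.
With the tool pointing down it reaches from about 0.375 to 0.75 m from the base axis. Payload 9 kg.
Tool frame: the origin (TCP) lies at the very end of the fingers, on their centre line; the grasp point (between the pads) lies robot.pinch_z behind it (robot.pinch_z is the distance from the TCP to the grasp point, in m); z points along the fingers, y is the line along which they close (so a half turn about z gives the same grasp; the last joint's range is limited). The gripper opens to 85 mm and grips with 20 to 120 N. Pads are 22 mm wide; open, the fingers measure 114 mm over their backs; the gripper's body (76 mm by 85 mm) begins 54 mm behind the grasp point. The pads swing forward as they close: fully open they stand 13 mm farther back than shut.
Start: joints at [-1.422, 0.104, 0.097, 1.564, 0, 1.353], TCP at [0.215, -0.56, 0.231] pointing down, gripper open.
Joint ranges: [-2.99, 2.99], [-0.84, 1.86], [-1.1, 1.16], [-1.84, 2.11], [-1.51, 1.56], [-3.14, 3.14]. Speed limits (rad/s): [2.22, 2.22, 2.57, 3.14, 3.14, 3.14].

## Interface

Orientations are given as a rotation vector (axis times angle).
In Python, from plant import robot, optics gives the robot as it stands.
- The arm moves only by the tool carry_out, never from a script. Its argument "deltas" is a list of rows, each a list of 4 numbers: the shift along the tool's x, y, z in m, then the turn about the tool's z in degrees. In form: [[tx, ty, tz, turn], ...]. A call has 1 to 8 rows; each row shifts and turns the commanded pose from where the row before left it, along the tool's axes as they then stand; what a row does not reach is not made up. A row lasts 1/8 s, in which the tool goes at most 62.5 mm and 10.7 degrees, less where a joint would pass 70% of its speed; a pose out of reach is approached as far as the arm can. A call is refused whole if a number of a shift passes 0.0625 or a number of a turn 10.7, either way. A call with a gripper value outside its range is refused whole. "jaw" is the opening, from 0 (shut) to 1 (fully open), set as the call begins (left out, the last holds). The fingers move at their own pace and stop on an object; "squeeze" is the grip in N (left out, the last holds). Time passes only in rows, so rows that do not move let the fingers close. It gives the time, the measured TCP pose, the force, the opening and the grip force at its end, in the units of the state.
- robot.get_state(): the state, without advancing time (a new reading comes with each control period).
- optics.capture(name): name is "scene" or "top"; returns a dict with "color" (420x560x3 uint8, blue, green, red), "depth" (420x560 float32, m along the optical axis (not along the pixel's ray), 0 where there is no reading), "K" (3x3 intrinsics, pixels), "R" (3x3) and "t" (3): a world point X has camera coordinates R X + t. Camera axes: x right, y down, z forward; pixel columns grow to the right and rows downward; lengths in m; the calibration is good to about 2 mm. A picture is of the moment at which its call begins.
- robot.sign_off(): hands the job in; it is judged then, once.
Trained networks look in the newest picture that a camera, given by its name, has taken for a name from the list of things; names that differ only in an ending like _2 or _b are one class to them, and where a whole thing is asked for, a point or a joint stands for the part that bears it (a point fixed in the world has none). Each returns a list of dicts, best first, with "confidence" (0 to 1); they miss things now and then, are a little off and sometimes report something else, mostly with a low value. They report only what shows in the picture. A call takes as long as a camera call. They do not tell look-alikes from the thing itself.
- optics.cut_out(target, camera): "mask" (420x560 bool, what is visible of it).
- optics.tip_of(target, camera): "position" ([x, y, z] in m, in world coordinates, good to about 4 mm: a listed point, or the origin of a listed thing).
The state is a dict: "t": time; "joints": joint angles; "qd": joint speeds; "effort": joint torques, N m; "position": TCP position; "ee_rot": TCP orientation; "force": force on the tool from outside, world axes, zero at the start; "wrist_torque": the same for the moment, N m; "width": finger opening in m; "grasp_force": force on a finger pad.
Only numpy, scipy, OpenCV 4.12 (cv2) and the standard library are available. Lean on these libraries where they do the work, as an engineer would, in place of code of your own. Each camera call takes 0.05 s, during which the arm holds its last target. There are 200 camera calls.

## Task

Get the deburring booth ready for work: lift the red-gripped drop bolt that ties the clear top half of its split door to the blue bottom half, and swing the top half open until it stands at least square to the front. Leave the bottom half shut and bolted so that the grit stays in. Then lay the steel block flat in the middle of the turntable inside (set it down, do not drop it), let go, and do not push the other things on the bench about.

Things in the scene. Friction and masses are not known exactly. Their poses are not given: they have to be found in the camera images.
- booth: Bench-top deburring booth: fixed grey sheet-metal box, 322 mm wide, 145 mm deep, roof at 274 mm, with a split door (blue bottom leaf, clear top leaf) in front. Frame: -x is the front, y to the left seen from the front, z up; origin on the bench below the turntable's centre. Leaves' outer faces at x = -87 mm. On the back hangs an extraction box (x 70 to 115 mm, top 262 mm, stub up to 297 mm).
- turntable (a point): Centre of the top of the fixed turntable in the booth: level rubber-topped disc, 122 mm across, 75 mm above the bench, 43 mm below the bottom leaf's top edge. The chamber round it reaches 128 mm or more to each side, 67 mm to the back wall and 75 mm to the door; its walls are 262 mm high.
- door_hinge (a point): Point on the vertical hinge line of both leaves, at roof height (274 mm); it does not move.
- pull_bar (a point): Middle of the top leaf's upright steel pull bar (14 mm thick, 64 mm high, 10 mm stand-offs at both ends), 44 mm in front of the leaf's outer face, 150 mm along the leaf from the hinge line, 235 mm above the bench; bar top 267 mm. Moves with the leaf. Axes: x is the leaf's normal, + inward; y runs along the leaf away from the hinge.
- bolt_grip (a point): Middle of the upright red grip of the drop bolt (20 mm thick, 42 mm high), 42 mm in front of the top leaf's outer face and 262 mm along the leaf from the hinge line, 253 mm above the bench when the bolt is fully down. It moves with bolt and leaf; axes as for pull_bar.
- drop_bolt (a joint): Lift of the drop bolt (m): 0 fully down, stop at 0.034. It rides on the top leaf; its foot stands in a steel keep on the bottom leaf and is clear of it from about 0.020 up. Friction (some 5 N) holds it where it is left.
- top_leaf (a joint): Opening of the top leaf (rad): 0 shut, stop at 1.95. Blue-framed clear panel 286 mm wide, 12 mm thick, 122 to 274 mm above the bench, hinged on the right; the clear roof (136 mm deep) is part of it and swings along, leaving the chamber open above. Opens towards the robot, counter-clockwise from above; stays where it is left (under 0.4 N m).
- bottom_leaf (a joint): Opening of the bottom leaf (rad): 0 shut. Blue steel panel 286 mm wide, 12 mm thick, 22 to 118 mm above the bench, on the same hinge line; held shut by its own bolt.
- bottom_bolt (a joint): Draw of the bottom leaf's level bolt (m): 0 fully shot into its keep on the left post, 0.028 drawn. Black ball knob near the left end of the leaf, 70 mm above the bench. To be left alone.
- steel_block: Dark grey ground steel block, 40 mm (own x) x 62 mm (own y) x 26 mm high, 0.35 to 0.6 kg, lying flat on the bench left of the booth. Origin: centre of its underside.
- air_grinder: Bystander: black air grinder, 169 mm long (own y), 42 mm high, lying in front. Origin under its centre.
- swarf_tray: Bystander: dark sheet tray, 89 x 159 (own y) x 45 mm, in front of the booth. Origin under its centre.
- grease_cartridge: Bystander: white and red cartridge, 54 mm across, 218 mm tall, standing on the left. Origin under its centre.
- oil_bottle: Bystander: black bottle with red-tipped spout, 64 mm across, 203 mm tall, standing on the left. Origin under its centre.
- bearing: Bystander: ball bearing, 65 mm across, 18 mm thick, lying flat on the left. Origin under its centre.
- bin_03: Bystander: yellow bin of fasteners, 73 x 79 x 50 mm, at the right front. Origin under its centre.
Mind the look-alikes: they are no part of the job. Several things have the shape of the steel_block; the one meant has the colours described above.

How it is judged:
By the outcome, as a careful person would: the job done as asked, in the order asked, and still so for the second after the job is handed in, with the robot touching nothing.
It also fails if it takes over 72 s, if anything falls off the work surface, if the arm or the gripper's body presses on something with over 40 N, if the wrist force passes 120 N, or if a joint passes its speed limit or range.

## Working session

There is one attempt and no reset: what is moved stays moved. The work goes in short steps, Python scripts to look and compute and a tool call to move; the robot and the scene stay as the last step left them, time stands still between calls to the robot, and variables do not carry over. Pictures are saved under pics/ and viewed, at most 10 in all, crops included, and the job is handed in when it is done.

Besides the shell and the picture viewer there is one more tool, called after ">>>" by a JSON object that holds its "api" and its "payload". carry_out: Moves the arm, as the interface text tells. Its arguments: {"type":"object","properties":{"deltas":{"type":"array"},"jaw":{"type":"number"},"squeeze":{"type":"number"}},"required":["deltas"]}

```bash
ls; mkdir -p pics; python3 - <<'E'
from plant import robot, optics
import cv2,numpy as np
print(robot.pinch_z, robot.get_state())
for c in ("scene","top"):
    d=optics.capture(c); cv2.imwrite(f"pics/{c}0.png",d["color"]); print(c,(-d["R"].T@d["t"]).round(3),d["R"].round(2).tolist())
    for n in ["turntable","door_hinge","pull_bar","bolt_grip","steel_block","air_grinder","swarf_tray","grease_cartridge","oil_bottle","bearing","bin_03","booth"]:
        print(n,[(np.round(r["position"],3).tolist(),round(r["confidence"],2)) for r in optics.tip_of(n,c)])
E
```

```text
pics
0.0187 {'t': 0.0, 'joints': array([-1.42168609e+00,  1.04693165e-01,  9.64441218e-02,  1.56389414e+00,
       -1.92431968e-05,  1.35311105e+00]), 'qd': array([ 0.00026541, -0.00042453,  0.0003253 ,  0.0001044 ,  0.00045687,
       -0.00170492]), 'effort': array([ 3.50200771e-04, -5.56933308e+01,  5.03646684e+01,  1.69276673e-02,
       -2.41173248e-04, -7.26493937e-06]), 'position': array([ 0.21513528, -0.55973916,  0.23051208]), 'ee_rot': array([-3.08758311e+00, -5.72691057e-01, -4.22979742e-05]), 'force': array([0.21620682, 0.41008451, 0.40034512]), 'wrist_torque': array([-0.02644793, -0.01698892, -0.05216331]), 'grasp_force': 0.0, 'width': 0.08534546239338306}
scene [-0.428  0.435  0.926] [[-0.29, -0.96, 0.01], [-0.59, 0.17, -0.79], [0.76, -0.24, -0.61]]
turntable []
door_hinge []
pull_bar [([0.368, 0.523, 0.004], 0.3)]
bolt_grip [([0.47, 0.035, 0.257], 0.61)]
steel_block [([0.396, 0.325, -0.008], 0.83), ([0.641, 0.007, -0.001], 0.71)]
air_grinder [([0.383, 0.072, 0.001], 0.58), ([0.368, 0.524, 0.005], 0.38)]
swarf_tray []
grease_cartridge [([0.48, 0.503, -0.001], 0.69)]
oil_
[... 176 characters left out ...]
1.25 ] [[-0.01, -1.0, 0.02], [-0.99, 0.0, -0.12], [0.12, -0.03, -0.99]]
turntable [([0.655, -0.161, 0.271], 0.3)]
door_hinge [([0.656, -0.157, 0.268], 0.66)]
pull_bar [([0.53, -0.064, 0.234], 0.74), ([0.368, 0.52, -0.004], 0.71)]
bolt_grip [([0.47, 0.036, 0.252], 0.48)]
steel_block [([0.401, 0.323, -0.002], 0.74), ([0.364, 0.218, -0.001], 0.72)]
air_grinder [([0.384, 0.069, 0.0], 0.81), ([0.559, -0.246, -0.0], 0.36)]
swarf_tray [([0.485, -0.104, 0.001], 0.8), ([0.472, 0.034, 0.25], 0.51)]
grease_cartridge [([0.48, 0.505, -0.001], 0.94), ([0.4, 0.324, -0.0], 0.25)]
oil_bottle [([0.368, 0.521, -0.004], 0.67)]
bearing [([0.333, 0.429, -0.0], 0.74)]
bin_03 [([0.561, -0.245, -0.0], 0.8)]
booth []
```

View pics/scene0.png

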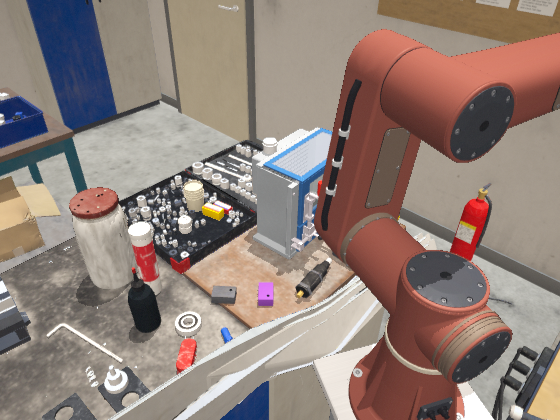

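View pics/top0.png

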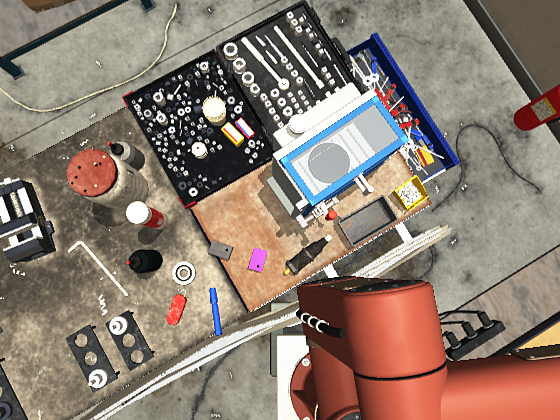

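Look-alikes for the steel block: dark grey one at scene (224,294) / top (221,250), and a purple one at scene (266,294) / top (258,260). I choose the dark grey one. The booth stands centre-right in both views with its red grip at about top (330,214), the bar at about (365,184) and the hinge at the far right corner.

```bash
cat > h.py <<'E'
from plant import robot, optics
import cv2,numpy as np
def pts(d,mask):
    v,u=np.nonzero(mask&(d["depth"]>0)); z=d["depth"][v,u]
    P=np.stack([u,v,np.ones_like(u)],0)
    return (d["R"].T@((np.linalg.inv(d["K"])@P)*z-d["t"][:,None])).T
def find(n,c): return [(np.round(r["position"],3).tolist(),round(r["confidence"],2)) for r in optics.tip_of(n,c)]
def st():
    s=robot.get_state(); R=cv2.Rodrigues(np.array(s["ee_rot"]))[0]
    print("t",round(s["t"],2),"p",s["position"].round(4),"yaw_y",round(np.degrees(np.arctan2(R[1,1],R[0,1])),1),"q",s["joints"].round(2),"F",s["force"].round(1),"w",round(s["width"],4),"g",round(s["grasp_force"],1))
    return s,R
def delta(target,yaw=None):
    """tool-axis shift to a world point, tool turn (deg) for wanted heading of tool y (mod 180)"""
    s,R=st(); print("shift",(R.T@(np.array(target)-s["position"])).round(4), end=" ")
    if yaw is not None: print("turn",[round(-(yaw+k-np.degrees(np.arctan2(R[1,1],R[0,1]))),1) for k in(-180,0,180)],end="")
    print()
E
python3 - <<'E'
from h import *
from scipy.optimize import least_squares
obs={"hinge":[(.656,-.157)],"bar":[(.53,-.064)],"bolt":[(.47,.0355),(.47,.0355)],"o":[(.642,.009)]}
def loc(hx,hy):return {"hinge":(hx,hy),"bar":(-.131,hy+.15),"bolt":(-.129,hy+.262),"o":(0,0)}
def f(p):
    c,s=np.cos(p[2]),np.sin(p[2]);R=np.array([[c,-s],[s,c]])
    L=loc(-.081,p[3]);return np.concatenate([R@L[k]+p[:2]-np.array(o) for k,v in obs.items() for o in v])
r=least_squares(f,[.642,.009,.54,-.15]);print(r.x.round(4),np.degrees(r.x[2]),r.fun.round(3))
for cam in("scene","top"):
    d=optics.capture(cam)
    for m in optics.cut_out("steel_block",cam):
        P=pts(d,m["mask"]);v,u=np.nonzero(m["mask"]);T=P[abs(P[:,2]-.026)<.006]
        if len(T)<20: continue
        q=cv2.minAreaRect((T[:,:2]*1000).astype(np.float32))
        print(cam,m["confidence"],u.mean().round(),v.mean().round(),"rect",np.round(q[0],1),np.round(q[1],1),round(q[2],1),cv2.boxPoints(q).round().tolist(),d["color"][m["mask"]].mean(0).round())
    # blue top frame heading
    if cam=="top":
        A=pts(d,d["depth"]>0);C=d["color"][d["depth"]>0].astype(int)
        k=(abs(A[:,2]-.272)<.008)&(C[:,0]>C[:,2]+60)&(A[:,0]>.4)&(A[:,1]<.2)
        q=cv2.minAreaRect((A[k,:2]*1000).astype(np.float32));print("roof",q,cv2.boxPoints(q).round().tolist())
        cv2.imwrite("pics/crop1.png",cv2.resize(d["color"][130:290,190:440],None,fx=3,fy=3))
E
```

```text
[ 0.6418  0.0089  0.5869 -0.146 ] 33.62723335499548 [-0.001 -0.001  0.001  0.004  0.    -0.001  0.    -0.001 -0.    -0.   ]
scene 0.91 265.0 294.0 rect [367.8 216. ] [36.7 67.4] 73.6 [[330.0, 208.0], [395.0, 189.0], [405.0, 224.0], [341.0, 243.0]] [219. 109. 199.]
scene 0.8 224.0 294.0 rect [397.  323.1] [61.4 44.5] 69.5 [[365.0, 302.0], [407.0, 287.0], [429.0, 344.0], [387.0, 360.0]] [122. 121. 125.]
top 0.78 221.0 250.0 rect [392.9 321.1] [61.6 39.5] 70.0 [[364.0, 299.0], [401.0, 285.0], [422.0, 343.0], [385.0, 357.0]] [120. 129. 137.]
top 0.75 258.0 260.0 rect [364.  213.4] [39.7 60.9] 73.2 [[329.0, 203.0], [387.0, 186.0], [399.0, 224.0], [341.0, 241.0]] [242. 108. 233.]
top 0.27 367.0 220.0 rect [ 473.7 -105. ] [ 77.5 151.2] 29.8 [[403.0, -59.0], [478.0, -190.0], [545.0, -151.0], [470.0, -20.0]] [113. 119. 124.]
roof ((623.6316528320312, -1.8841705322265625), (137.46563720703125, 288.5859069824219), 34.226951599121094) [[486.0, 79.0], [648.0, -160.0], [762.0, -83.0], [599.0, 156.0]]
```

View pics/crop1.png

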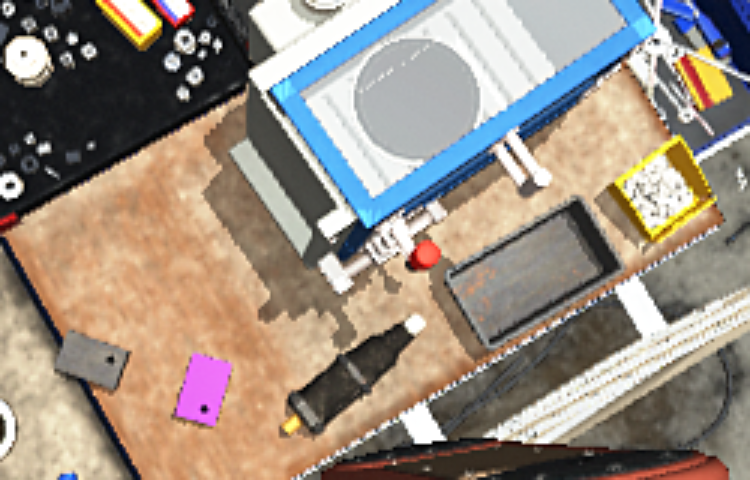

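The crop confirms it: the grey block with the hole is at crop (92,360), the purple one at (205,390), and the red grip at (425,255). Setting out.

>>> {"api": "carry_out", "payload": {"deltas": [[0, 0, -0.05, -6.5], [0, 0, -0.05, -6.5], [0.02, -0.006, -0.04, 0], [0.055, -0.019, 0, 0], [0.055, -0.019, 0, 0], [0.055, -0.019, 0, 0], [0.055, -0.019, 0, 0], [0.055, -0.019, 0, 0]], "jaw": 0.7}}

```text
t: 2.5
position: [0.404, -0.3097, 0.3715]
ee_rot: [3.004, 0.918, 0.0]
force: [1.0, -1.0, 0.4]
width: 0.0601
grasp_force: 0.0
```

```bash
python3 -c "
from h import *
delta([.470,.0355,.34],-56)"
```

```text
t 2.5 p [ 0.404  -0.3097  0.3715] yaw_y -56.0 q [-0.91 -0.09  0.16  1.82  0.    1.64] F [ 1.  -1.   0.4] w 0.0601 g 0.0
shift [ 0.2477 -0.2494  0.0313] turn [np.float64(180.0), np.float64(-0.0), np.float64(-180.0)]
```

>>> {"api": "carry_out", "payload": {"deltas": [[0.04, -0.04, 0, 0], [0.045, -0.045, 0, 0], [0.05, -0.05, 0, 0], [0.05, -0.05, 0, 0], [0.04, -0.04, 0.01, 0], [0.023, -0.024, 0.011, 0], [0, 0, 0.01, 0], [0, 0, 0, 0]]}}

```text
t: 3.5
position: [0.4658, 0.0163, 0.3397]
ee_rot: [-3.004, -0.919, 0.002]
force: [-0.6, 0.1, -0.6]
width: 0.0597
grasp_force: 0.0
```

```bash
python3 - <<'E'
from h import *
delta([.470,.0355,.24],-56)
for c in("scene","top"):
    d=optics.capture(c); C=d["color"]; print(c,find("bolt_grip",c),find("pull_bar",c))
    A=pts(d,d["depth"]>0);K=C[d["depth"]>0].astype(int)
    k=(K[:,2]>120)&(K[:,1]<60)&(K[:,0]<60)&(A[:,2]>.2)&(A[:,2]<.29)&(abs(A[:,0]-.47)<.04)&(abs(A[:,1]-.035)<.04)
    if k.sum(): print(k.sum(),A[k].min(0).round(3),A[k].max(0).round(3),A[k].mean(0).round(3))
E
```

```text
t 3.5 p [0.4658 0.0163 0.3397] yaw_y -56.0 q [-0.25 -0.24 -0.04  1.78 -0.    2.3 ] F [-0.6  0.1 -0.6] w 0.0597 g 0.0
shift [ 0.0143 -0.0135  0.0996] turn [np.float64(180.0), np.float64(0.0), np.float64(-180.0)]
scene [] []
top [([0.471, 0.035, 0.254], 0.66)] []
5 [0.465 0.039 0.252] [0.472 0.041 0.274] [0.468 0.041 0.268]
```

>>> {"api": "carry_out", "payload": {"deltas": [[0.014, -0.013, 0, 0], [0, 0, 0.02, 0], [0, 0, 0.03, 0], [0, 0, 0.03, 0], [0, 0, 0.02, 0], [0, 0, 0, 0]]}}

```text
t: 4.55
position: [0.4698, 0.0349, 0.2392]
ee_rot: [-3.004, -0.918, 0.003]
force: [-0.2, -0.6, 0.8]
width: 0.0599
grasp_force: 0.0
```

>>> {"api": "carry_out", "payload": {"deltas": [[0, 0, 0, 0], [0, 0, 0, 0], [0, 0, 0, 0], [0, 0, 0, 0]], "jaw": 0, "squeeze": 50}}

```text
t: 5.05
position: [0.4716, 0.034, 0.2416]
ee_rot: [3.001, 0.917, 0.003]
force: [3.0, -4.9, 1.3]
width: 0.0187
grasp_force: 48.9
```

```bash
python3 -c "
from h import *
delta([.470,.0355,.24],-56)"
```

```text
t 5.05 p [0.4716 0.034  0.2416] yaw_y -56.0 q [-0.2  -0.29 -0.25  1.6  -0.    2.34] F [ 3.  -4.9  1.3] w 0.0187 g 48.9
shift [-0.0005 -0.0021  0.0016] turn [np.float64(180.0), np.float64(-0.0), np.float64(-180.0)]
```

>>> {"api": "carry_out", "payload": {"deltas": [[0, 0, -0.008, 0], [0, 0, -0.008, 0], [0, 0, -0.008, 0], [0, 0, -0.006, 0], [0, 0, 0, 0], [0, 0, 0, 0]]}}

```text
t: 5.8
position: [0.4716, 0.0341, 0.2715]
ee_rot: [3.002, 0.917, 0.003]
force: [4.0, -5.1, 1.7]
width: 0.0185
grasp_force: 49.8
```

```bash
python3 - <<'E'
from h import *
st()
for c in("scene","top"):
    d=optics.capture(c); C=d["color"]; print(c,find("bolt_grip",c),find("pull_bar",c))
E
```

```text
t 5.8 p [0.4716 0.0341 0.2715] yaw_y -56.0 q [-0.2  -0.27 -0.19  1.65 -0.    2.34] F [ 4.  -5.1  1.7] w 0.0185 g 49.8
scene [([0.33, 0.427, -0.002], 0.59)] []
top [] []
```

>>> {"api": "carry_out", "payload": {"deltas": [[0, 0, 0, 0], [0, 0, 0, 0], [0, 0, -0.02, 0], [0, 0, -0.04, 0], [0, 0.03, -0.01, 0], [0, 0.05, 0, 0], [0, 0.03, 0, 0], [0, 0, 0, 0]], "jaw": 0.6}}

```text
t: 7.1
position: [0.5325, -0.0574, 0.3394]
ee_rot: [-3.004, -0.916, 0.002]
force: [0.2, -0.2, 0.2]
width: 0.0511
grasp_force: 0.0
```

```bash
python3 - <<'E'
from h import *
delta([.531,-.0605,.232],-56)
for c in("scene","top"):
    d=optics.capture(c); C=d["color"]; print(c,find("bolt_grip",c),find("pull_bar",c))
    A=pts(d,d["depth"]>0);K=C[d["depth"]>0].astype(int)
    k=(K[:,2]>120)&(K[:,1]<60)&(K[:,0]<60)&(A[:,2]>.2)&(A[:,2]<.32)&(abs(A[:,0]-.47)<.04)&(abs(A[:,1]-.035)<.04)
    if k.sum(): print(k.sum(),A[k].min(0).round(3),A[k].max(0).round(3),A[k].mean(0).round(3))
E
```

```text
t 7.1 p [ 0.5325 -0.0574  0.3394] yaw_y -56.1 q [-0.35 -0.04  0.15  1.76 -0.    2.2 ] F [ 0.2 -0.2  0.2] w 0.0511 g 0.0
shift [-0.0028  0.0019  0.1074] turn [np.float64(179.9), np.float64(-0.1), np.float64(-180.1)]
scene [] []
top [([0.471, 0.034, 0.282], 0.5)] [([0.531, -0.064, 0.232], 0.84)]
42 [0.457 0.025 0.27 ] [0.475 0.041 0.307] [0.466 0.034 0.299]
```

The bolt is up about 30 mm (red grip top at 0.305). Now the bar.

>>> {"api": "carry_out", "payload": {"deltas": [[-0.003, 0.003, 0.02, 0], [0, 0, 0.035, 0], [0, 0, 0.035, 0], [0, 0, 0.015, 0], [0, 0, 0, 0]]}}

```text
t: 8.02
position: [0.5308, -0.0597, 0.2351]
ee_rot: [-3.003, -0.919, 0.001]
force: [-0.4, -0.7, 0.5]
width: 0.0514
grasp_force: 0.0
```

>>> {"api": "carry_out", "payload": {"deltas": [[0, 0, 0, 0], [0, 0, 0, 0], [0, 0, 0, 0], [0, 0, 0, 0]], "jaw": 0, "squeeze": 50}}

```text
t: 8.52
position: [0.5319, -0.0606, 0.2368]
ee_rot: [3.002, 0.918, 0.003]
force: [0.8, -0.5, 7.2]
width: 0.0124
grasp_force: 48.8
```

```bash
python3 - <<'E'
from h import *
s,R=st()
# hinge in tool frame: from bar: .15 toward hinge (+tool y), inward (+tool x) .044+depth of hinge line
p=s["position"]; u=R[:2,1]; n=R[:2,0]
for hx in(.044,.050): print("hinge est",(p[:2]+.15*u+hx*n).round(4))
# per 6 deg step (world CCW = tool turn -6): displacement in tool frame at start of step
r=np.array([-.047,-.15])  # tool x,y of bar relative to hinge (in tool axes)
for a in(3,6,7):
    t=-np.radians(a) # turn about tool z
    M=np.array([[np.cos(t),-np.sin(t)],[np.sin(t),np.cos(t)]]); print(a,(M@r-r).round(5))
E
```

```text
t 8.53 p [ 0.5319 -0.0606  0.2368] yaw_y -56.0 q [-0.36 -0.1  -0.09  1.57 -0.    2.19] F [ 0.8 -0.5  7.2] w 0.0124 g 48.8
hinge est [ 0.6523 -0.1604]
hinge est [ 0.6573 -0.157 ]
3 [-0.00779  0.00267]
6 [-0.01542  0.00573]
7 [-0.01793  0.00685]
```

>>> {"api": "carry_out", "payload": {"deltas": [[-0.0078, 0.0028, 0, -3], [-0.0154, 0.006, 0, -6], [-0.0154, 0.006, 0, -6]]}}

```text
t: 8.9
position: [0.5112, -0.0962, 0.2368]
ee_rot: [2.854, 1.308, 0.004]
force: [5.0, -0.1, 5.1]
width: 0.0125
grasp_force: 49.1
```

```bash
python3 -c "
from h import *
st()"
```

```text
t 8.9 p [ 0.5112 -0.0962  0.2368] yaw_y -40.8 q [-0.44 -0.14 -0.14  1.57  0.    1.84] F [ 5.  -0.1  5.1] w 0.0125 g 49.1
```

Moves freely; small forces. Continue.

>>> {"api": "carry_out", "payload": {"deltas": [[-0.0154, 0.006, 0, -6], [-0.0154, 0.006, 0, -6], [-0.0154, 0.006, 0, -6], [-0.0154, 0.006, 0, -6], [-0.0154, 0.006, 0, -6], [-0.0154, 0.006, 0, -6]]}}

```text
t: 9.65
position: [0.5032, -0.1937, 0.2368]
ee_rot: [2.311, 2.125, 0.002]
force: [4.6, 2.1, 6.8]
width: 0.0122
grasp_force: 49.6
```

>>> {"api": "carry_out", "payload": {"deltas": [[-0.0154, 0.006, 0, -6], [-0.0154, 0.006, 0, -6], [-0.0154, 0.006, 0, -6], [-0.0154, 0.006, 0, -6], [-0.0154, 0.006, 0, -6]]}}

```text
t: 10.28
position: [0.542, -0.2656, 0.2368]
ee_rot: [1.682, 2.651, 0.001]
force: [1.1, 3.3, 8.2]
width: 0.0126
grasp_force: 49.8
```

```bash
python3 -c "
from h import *
st()"
```

```text
t 10.28 p [ 0.542  -0.2656  0.2368] yaw_y 25.2 q [-0.67  0.11  0.12  1.57  0.    0.46] F [1.1 3.3 8.2] w 0.0126 g 49.8
```

>>> {"api": "carry_out", "payload": {"deltas": [[-0.0154, 0.006, 0, -6], [-0.0154, 0.006, 0, -6], [-0.0154, 0.006, 0, -6], [-0.0154, 0.006, 0, -6], [0, 0, 0, 0]]}}

```text
t: 10.9
position: [0.5967, -0.3032, 0.2368]
ee_rot: [1.096, 2.941, -0.001]
force: [0.3, 0.4, 5.6]
width: 0.0124
grasp_force: 49.6
```

>>> {"api": "carry_out", "payload": {"deltas": [[0, 0, 0, 0], [0, 0, 0, 0], [0, 0, -0.02, 0], [0, 0, -0.05, 0], [0, 0, -0.05, 0]], "jaw": 0.6}}

```text
t: 11.52
position: [0.5946, -0.3021, 0.3563]
ee_rot: [-1.1, -2.942, -0.0]
force: [1.6, -0.4, 0.1]
width: 0.0516
grasp_force: 0.0
```

```bash
python3 - <<'E'
from h import *
s,R=st()
for c in("scene","top"):
    d=optics.capture(c); C=d["color"]; print(c,find("bolt_grip",c),find("pull_bar",c),find("turntable",c),find("steel_block",c))
    cv2.imwrite(f"pics/{c}2.png",C)
A=pts(d,d["depth"]>0);C=d["color"][d["depth"]>0].astype(int)
k=(abs(A[:,2]-.272)<.008)&(C[:,0]>C[:,2]+60)&(A[:,0]>.3)&(A[:,1]<.2)
q=cv2.minAreaRect((A[k,:2]*1000).astype(np.float32));print("roof",q,cv2.boxPoints(q).round().tolist())
delta([.396,.322,.30],-20)
E
```

```text
t 11.53 p [ 0.5946 -0.3021  0.3563] yaw_y 49.0 q [-0.67  0.42  0.7   1.85 -0.    0.05] F [ 1.6 -0.4  0.1] w 0.0516 g 0.0
scene [([0.527, -0.386, 0.284], 0.56)] [([0.601, -0.305, 0.234], 0.92)] [] [([0.393, 0.323, -0.005], 0.76), ([0.371, 0.216, 0.002], 0.65)]
top [] [([0.598, -0.303, 0.234], 0.55), ([0.335, 0.43, 0.0], 0.2)] [([0.64, 0.012, 0.076], 0.73), ([0.398, 0.324, 0.001], 0.62)] [([0.402, 0.326, -0.0], 0.75), ([0.598, -0.305, 0.234], 0.73), ([0.367, 0.219, -0.003], 0.54)]
roof ((540.0701293945312, -194.46226501464844), (195.42364501953125, 136.96279907226562), 49.171199798583984) [[424.0, -224.0], [528.0, -313.0], [656.0, -165.0], [552.0, -76.0]]
t 12.03 p [ 0.5948 -0.3022  0.354 ] yaw_y 49.0 q [-0.67  0.42  0.69  1.85 -0.    0.05] F [-0.2 -0.3 -0.4] w 0.0512 g 0.0
shift [0.5594 0.3408 0.0551] turn [np.float64(249.0), np.float64(69.0), np.float64(-111.0)]
```

View pics/top2.png

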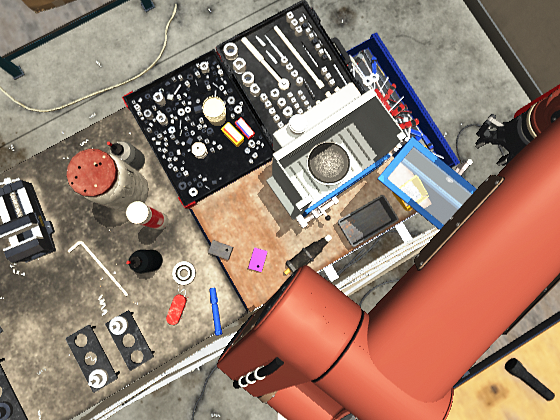

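The top view shows the leaf standing open on the right (430,180), the bottom leaf still shut (350,190) and the turntable clear at (330,163). Now the block.

>>> {"api": "carry_out", "payload": {"deltas": [[0.03, 0.018, 0, 0], [0.05, 0.03, 0, 0], [0.05, 0.03, 0, 0], [0.05, 0.03, 0, 0], [0.05, 0.03, 0, 0], [0.05, 0.03, 0, 0], [0.05, 0.03, 0, 0], [0.05, 0.03, 0, 0]], "jaw": 0.8}}

```text
t: 13.02
position: [0.4567, 0.1205, 0.3548]
ee_rot: [-1.1, -2.942, 0.0]
force: [1.0, 1.1, -0.2]
width: 0.0683
grasp_force: 0.0
```

>>> {"api": "carry_out", "payload": {"deltas": [[0.05, 0.03, 0, 0], [0.05, 0.03, 0, 0], [0.05, 0.03, 0, 0], [0.03, 0.022, 0, 0], [0, 0, 0, 10], [0, 0, 0, 10], [0, 0, 0, 10], [0, 0, 0, 10]]}}

```text
t: 14.02
position: [0.3951, 0.3214, 0.3547]
ee_rot: [-2.046, -2.383, 0.001]
force: [-0.2, 0.2, 0.2]
width: 0.0685
grasp_force: 0.0
```

>>> {"api": "carry_out", "payload": {"deltas": [[0, 0, 0, 10], [0, 0, 0, 10], [0, 0, 0, 9], [0, 0, 0, 0]]}}

```text
t: 14.52
position: [0.3952, 0.3214, 0.3548]
ee_rot: [-2.572, -1.804, 0.001]
force: [0.8, -0.9, -0.2]
width: 0.0684
grasp_force: 0.0
```

```bash
python3 - <<'E'
from h import *
c="top"; d=optics.capture(c); cv2.imwrite("pics/top3.png",d["color"])
A=pts(d,d["depth"]>0)
k=(abs(A[:,2]-.0755)<.004)&(np.hypot(A[:,0]-.642,A[:,1]-.009)<.08)
T=A[k];print("disc",k.sum(),T.mean(0).round(4),cv2.minEnclosingCircle((T[:,:2]*1000).astype(np.float32)))
for m in optics.cut_out("steel_block",c):
    P=pts(d,m["mask"]);T=P[abs(P[:,2]-.026)<.006]
    if len(T)<20: continue
    q=cv2.minAreaRect((T[:,:2]*1000).astype(np.float32));print(m["confidence"],np.round(q[0],1),np.round(q[1],1),round(q[2],1),T[:,2].mean().round(4))
print(find("steel_block","scene"))
delta([.397,.322,.1],-20)
E
```

```text
disc 1274 [0.6363 0.01   0.0747] ((645.8574829101562, 11.637114524841309), 72.13277435302734)
0.71 [393.  321.2] [61.8 39.5] 69.8 0.0253
0.58 [364.2 213.6] [39.2 59.6] 71.8 0.0254
[([0.393, 0.323, -0.005], 0.76), ([0.371, 0.216, 0.002], 0.65)]
t 14.68 p [0.3953 0.3215 0.3551] yaw_y -19.8 q [ 0.43 -0.1   0.12  1.79 -0.    2.34] F [ 0.2 -0.2  0.3] w 0.0684 g 0.0
shift [0.0011 0.0014 0.2551] turn [np.float64(180.2), np.float64(0.2), np.float64(-179.8)]
```

>>> {"api": "carry_out", "payload": {"deltas": [[0.001, 0, 0.04, 0], [0, 0, 0.06, 0], [0, 0, 0.06, 0], [0, 0, 0.06, 0], [0, 0, 0.06, 0], [0, 0, 0.04, 0], [0, 0, 0.02, 0], [0, 0, 0.01, 0]]}}

```text
t: 15.68
position: [0.395, 0.322, 0.0039]
ee_rot: [-2.571, -1.804, 0.003]
force: [0.1, -0.9, 0.8]
width: 0.0685
grasp_force: 0.0
```

```bash
python3 -c "
from h import *
delta([.396,.322,.004],-20)"
```

```text
t 15.68 p [0.395  0.322  0.0039] yaw_y -19.9 q [ 0.43 -0.08 -0.5   1.15 -0.    2.34] F [ 0.1 -0.9  0.8] w 0.0685 g 0.0
shift [ 0.0003  0.001  -0.0001] turn [np.float64(180.1), np.float64(0.1), np.float64(-179.9)]
```

>>> {"api": "carry_out", "payload": {"deltas": [[0, 0, 0, 0], [0, 0, 0, 0], [0, 0, 0, 0], [0, 0, 0, 0], [0, 0, 0, 0]], "jaw": 0, "squeeze": 70}}

```text
t: 16.3
position: [0.3967, 0.3228, 0.0066]
ee_rot: [2.573, 1.802, 0.003]
force: [-1.7, -0.7, 6.1]
width: 0.0386
grasp_force: 72.2
```

>>> {"api": "carry_out", "payload": {"deltas": [[0, 0, -0.01, 0], [0, 0, -0.02, 0], [0, 0, -0.04, 0], [0, 0, -0.06, 0], [0, 0, -0.06, 0], [0, 0, -0.06, 0], [0, 0, -0.06, 0], [0, 0, -0.04, 0]]}}

```text
t: 17.3
position: [0.3956, 0.3224, 0.3587]
ee_rot: [2.573, 1.802, 0.004]
force: [0.6, 0.2, -3.7]
width: 0.0387
grasp_force: 71.5
```

```bash
python3 - <<'E'
from h import *
delta([.642,.0095,.35],-56)
print(find("turntable","top"))
d=optics.capture("top"); A=pts(d,d["depth"]>0)
cs,sn=np.cos(np.radians(34)),np.sin(np.radians(34))
B=A[:,:2]-[.642,.009]; L=np.stack([B@[cs,sn],B@[-sn,cs]],1)
k=(abs(A[:,2]-.0755)<.003)&(np.hypot(*L.T)<.085)
print(k.sum(),np.percentile(L[k],[0,2,50,98,100],axis=0).round(3).tolist())
print(find("turntable","scene"))
E
```

```text
t 17.3 p [0.3956 0.3224 0.3587] yaw_y -20.0 q [ 0.43 -0.1   0.13  1.8   0.    2.35] F [ 0.6  0.2 -3.7] w 0.0387 g 71.5
shift [-0.21    0.3384  0.0089] turn [np.float64(216.0), np.float64(36.0), np.float64(-144.0)]
[([0.64, 0.009, 0.074], 0.55), ([0.527, -0.386, 0.284], 0.36)]
1076 [[-0.066, -0.057], [-0.058, -0.051], [-0.004, 0.004], [0.055, 0.058], [0.064, 0.065]]
[]
```

>>> {"api": "carry_out", "payload": {"deltas": [[-0.015, 0.025, 0, 0], [-0.027, 0.043, 0, 0], [-0.03, 0.049, 0, 0], [-0.03, 0.049, 0, 0], [-0.03, 0.049, 0, 0], [-0.03, 0.049, 0, 0], [-0.03, 0.048, 0, 0], [-0.018, 0.026, 0, 0]]}}

```text
t: 18.45
position: [0.6422, 0.0071, 0.352]
ee_rot: [-2.573, -1.798, 0.005]
force: [0.0, 0.2, -4.1]
width: 0.0388
grasp_force: 71.5
```

>>> {"api": "carry_out", "payload": {"deltas": [[0, 0, 0, 9], [0, 0, 0, 9], [0, 0, 0, 9], [0, 0, 0, 9], [0, 0, 0, 0], [0, 0, 0, 0]]}}

```text
t: 19.2
position: [0.6414, 0.0096, 0.3542]
ee_rot: [-3.002, -0.924, 0.002]
force: [0.0, -0.3, -2.8]
width: 0.0385
grasp_force: 71.8
```

```bash
python3 - <<'E'
from h import *
delta([.6415,.0095,.0816],-56)
for c in("scene","top"): cv2.imwrite(f"pics/{c}4.png",optics.capture(c)["color"])
E
```

```text
t 19.2 p [0.6414 0.0096 0.3542] yaw_y -55.8 q [-0.19  0.32  0.57  1.82 -0.    2.36] F [ 0.  -0.3 -2.8] w 0.0385 g 71.8
shift [0.0004 0.0005 0.2726] turn [np.float64(180.2), np.float64(0.2), np.float64(-179.8)]
```

View pics/scene4.png

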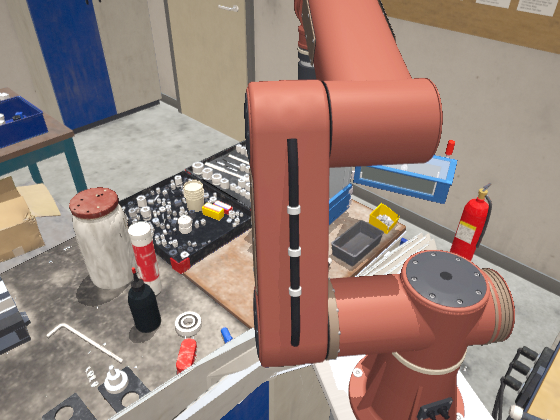

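The scene view shows the leaf open at (405,180) with the raised red grip at (450,147). The forearm passes well above it. Lowering in stages.

>>> {"api": "carry_out", "payload": {"deltas": [[0, 0, 0.02, 0], [0, 0, 0.03, 0], [0, 0, 0.03, 0], [0, 0, 0.03, 0], [0, 0, 0.03, 0], [0, 0, 0, 0]]}}

```text
t: 20.05
position: [0.6401, 0.0099, 0.2125]
ee_rot: [-3.002, -0.92, 0.007]
force: [-0.8, -0.5, -2.3]
width: 0.0386
grasp_force: 71.7
```

```bash
python3 - <<'E'
from h import *
delta([.6415,.0095,.0816],-56)
d=optics.capture("top");cv2.imwrite("pics/top5.png",cv2.resize(d["color"][60:320,190:530],None,fx=2,fy=2))
E
```

```text
t 20.05 p [0.6401 0.0099 0.2125] yaw_y -55.9 q [-0.19  0.23  0.2   1.55 -0.    2.36] F [-0.8 -0.5 -2.3] w 0.0386 g 71.7
shift [0.0014 0.0015 0.1309] turn [np.float64(180.1), np.float64(0.1), np.float64(-179.9)]
```

View pics/top5.png

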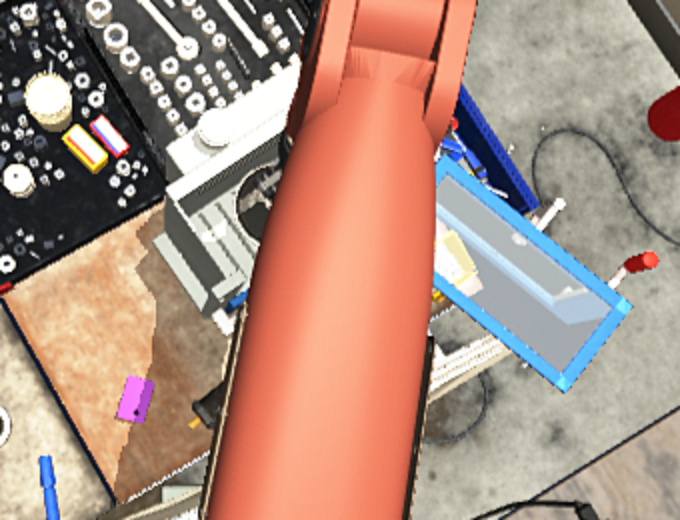

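```bash
python3 - <<'E'
from h import *
d=optics.capture("top");C=d["color"].astype(int)
m=(d["depth"]>0)&(C[:,:,2]>C[:,:,1]+50)&(C[:,:,2]>C[:,:,0]+50);A=pts(d,m)
for x in np.arange(.3,.8,.05):
    k=(abs(A[:,0]-x)<.015)&(abs(A[:,1]+.05)<.2)&(A[:,2]>.3)
    if k.sum(): print(round(x,2),"ztop",A[k,2].max().round(3),"zmin seen",A[k,2].min().round(3),"y",A[k,1].min().round(3),A[k,1].max().round(3))
E
```

```text
0.3 ztop 0.692 zmin seen 0.656 y 0.007 0.143
0.35 ztop 0.694 zmin seen 0.657 y -0.001 0.133
0.4 ztop 0.696 zmin seen 0.657 y -0.009 0.123
0.45 ztop 0.698 zmin seen 0.659 y -0.015 0.112
0.5 ztop 0.7 zmin seen 0.659 y -0.017 0.1
0.55 ztop 0.7 zmin seen 0.66 y -0.026 0.083
0.6 ztop 0.708 zmin seen 0.668 y -0.036 0.07
0.65 ztop 0.711 zmin seen 0.444 y -0.044 0.063
0.7 ztop 0.693 zmin seen 0.522 y 0.034 0.053
```

>>> {"api": "carry_out", "payload": {"deltas": [[0.001, 0.001, 0.02, 0], [0, 0, 0.03, 0], [0, 0, 0.03, 0], [0, 0, 0.025, 0], [0, 0, 0.013, 0], [0, 0, 0, 0]]}}

```text
t: 20.9
position: [0.6426, 0.0094, 0.0965]
ee_rot: [-3.004, -0.919, 0.002]
force: [-0.4, -0.5, -2.5]
width: 0.0385
grasp_force: 71.8
```

```bash
python3 - <<'E'
from h import *
delta([.6415,.0095,.0816],-56)
E
```

```text
t 20.9 p [0.6426 0.0094 0.0965] yaw_y -56.0 q [-0.19  0.25  0.02  1.34 -0.    2.36] F [-0.4 -0.5 -2.5] w 0.0385 g 71.8
shift [-0.0009 -0.0007  0.0149] turn [np.float64(180.0), np.float64(0.0), np.float64(-180.0)]
```

>>> {"api": "carry_out", "payload": {"deltas": [[0, 0, 0.005, 0], [0, 0, 0.004, 0], [0, 0, 0.002, 0], [0, 0, 0.001, 0], [0, 0, 0, 0]]}}

```text
t: 21.52
position: [0.6431, 0.0092, 0.0853]
ee_rot: [3.004, 0.919, 0.0]
force: [-0.6, -0.1, -4.0]
width: 0.0384
grasp_force: 71.8
```

>>> {"api": "carry_out", "payload": {"deltas": [[0, 0, 0.001, 0], [0, 0, 0.001, 0], [0, 0, 0, 0]]}}

```text
t: 21.9
position: [0.643, 0.0093, 0.0831]
ee_rot: [3.004, 0.919, -0.0]
force: [-0.7, -0.1, -3.1]
width: 0.0384
grasp_force: 71.8
```

>>> {"api": "carry_out", "payload": {"deltas": [[0, 0, 0.001, 0], [0, 0, 0, 0]]}}

```text
t: 22.15
position: [0.643, 0.0093, 0.0822]
ee_rot: [3.004, 0.919, -0.0]
force: [0.2, -0.2, -3.6]
width: 0.0385
grasp_force: 71.8
```

>>> {"api": "carry_out", "payload": {"deltas": [[0, 0, 0.001, 0], [0, 0, 0, 0]]}}

```text
t: 22.4
position: [0.6431, 0.0092, 0.0817]
ee_rot: [3.004, 0.919, 0.0]
force: [-2.0, 0.9, 0.1]
width: 0.0387
grasp_force: 72.2
```

Contact is starting (the load came off the wrist). One more nudge, then release.

>>> {"api": "carry_out", "payload": {"deltas": [[0, 0, 0.001, 0], [0, 0, 0, 0]]}}

```text
t: 22.65
position: [0.6431, 0.0092, 0.0817]
ee_rot: [3.004, 0.919, 0.001]
force: [-6.2, 0.2, 7.4]
width: 0.0387
grasp_force: 73.3
```

>>> {"api": "carry_out", "payload": {"deltas": [[0, 0, 0, 0], [0, 0, 0, 0], [0, 0, 0, 0], [0, 0, 0, 0]], "jaw": 0.7}}

```text
t: 23.15
position: [0.6431, 0.0093, 0.0802]
ee_rot: [3.004, 0.919, -0.0]
force: [0.0, -0.5, 0.4]
width: 0.0598
grasp_force: 0.0
```

>>> {"api": "carry_out", "payload": {"deltas": [[0, 0, -0.01, 0], [0, 0, -0.03, 0], [0, 0, -0.05, 0], [0, 0, -0.06, 0], [0, 0, -0.06, 0], [0, 0, -0.06, 0]]}}

```text
t: 23.9
position: [0.6426, 0.0094, 0.3533]
ee_rot: [3.003, 0.919, 0.002]
force: [1.0, -1.2, -0.1]
width: 0.0599
grasp_force: 0.0
```

```bash
python3 - <<'E'
from h import *
delta([.45,.25,.354],-56)
E
```

```text
t 23.9 p [0.6426 0.0094 0.3533] yaw_y -56.0 q [-0.19  0.32  0.57  1.82 -0.    2.36] F [ 1.  -1.2 -0.1] w 0.0599 g 0.0
shift [-0.0251 -0.3072 -0.0011] turn [np.float64(180.0), np.float64(0.0), np.float64(-180.0)]
```

Back off to the left to clear the view.

>>> {"api": "carry_out", "payload": {"deltas": [[0, -0.03, 0, 0], [-0.004, -0.05, 0, 0], [-0.004, -0.055, 0, 0], [-0.004, -0.055, 0, 0], [-0.004, -0.055, 0, 0], [-0.004, -0.05, 0, 0], [0, -0.03, 0, 0], [0, 0, 0, 0]]}}

```text
t: 24.9
position: [0.4435, 0.2689, 0.3515]
ee_rot: [-3.003, -0.923, -0.002]
force: [-0.2, -0.0, -0.3]
width: 0.0597
grasp_force: 0.0
```

```bash
python3 - <<'E'
from h import *
st()
d=optics.capture("top");cv2.imwrite("pics/top6.png",cv2.resize(d["color"][60:320,190:530],None,fx=2,fy=2))
for m in optics.cut_out("steel_block","top"):
    P=pts(d,m["mask"]);T=P[abs(P[:,2]-.101)<.006]
    if len(T)>20: q=cv2.minAreaRect((T[:,:2]*1000).astype(np.float32));print(m["confidence"],q,T[:,2].min(),T[:,2].max())
for n in ["steel_block","pull_bar","bolt_grip","air_grinder","swarf_tray","grease_cartridge","oil_bottle","bearing","bin_03"]: print(n,find(n,"top"))
E
```

```text
t 24.9 p [0.4435 0.2689 0.3515] yaw_y -55.8 q [ 0.29 -0.08  0.13  1.78  0.    2.84] F [-0.2 -0.  -0.3] w 0.0597 g 0.0
0.84 ((639.2243041992188, 8.571083068847656), (62.01643371582031, 40.84145736694336), 33.37430953979492) 0.09537295057497155 0.10617504392737989
0.41 ((614.5672607421875, 6.167327880859375), (178.42237854003906, 322.5086364746094), 33.742488861083984) 0.09502967069331232 0.10699102185812726
steel_block [([0.646, 0.013, 0.076], 0.78), ([0.368, 0.214, -0.002], 0.55)]
pull_bar [([0.594, -0.305, 0.233], 0.92)]
bolt_grip [([0.523, -0.383, 0.282], 0.62)]
air_grinder [([0.384, 0.066, 0.001], 0.76)]
swarf_tray [([0.48, -0.108, -0.001], 0.72)]
grease_cartridge []
oil_bottle [([0.37, 0.522, -0.0], 0.75)]
bearing []
bin_03 [([0.558, -0.245, -0.003], 0.45)]
```

View pics/top6.png

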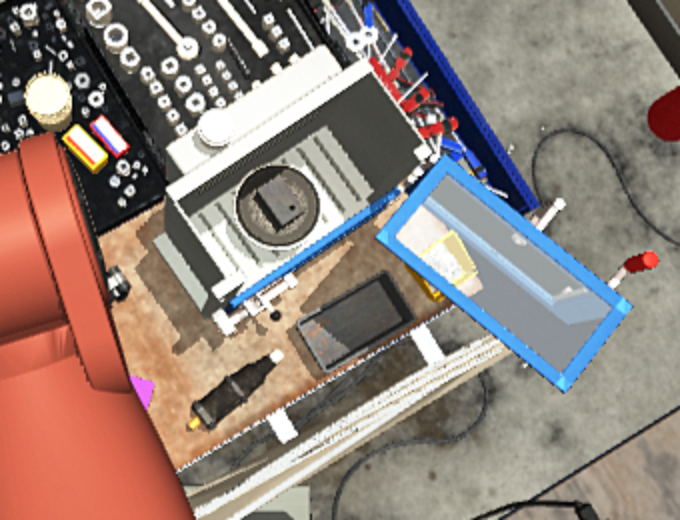

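The crop shows the block flat in the disc's middle at (280,200), the leaf open past square at (505,270), the bottom leaf shut at (310,250), and the bystanders where they were.

```bash
python3 -c "
from plant import robot
print(robot.sign_off())"
```

```text
the job is handed in; nothing more can be done
None
```

The job is handed in at about 25 s of the 72 s. The drop bolt is lifted about 30 mm and the top half is open to about 105°. The bottom half is still shut and its bolt was left alone. The steel block lies flat in the middle of the turntable, and the bystanders I could still see had not moved (the grease cartridge and bearing were hidden by the arm in the last picture).

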